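# Clear and close the gearbox cover

## Robot

A 6-joint arm with a two-finger parallel gripper is mounted at the origin on the work surface. World frame = base frame: x ahead of the robot, y to its left, z up, the work surface at z = 0. Lengths are in m, angles in rad, forces in N, time in s.
With the tool pointing down it reaches from about 0.275 to 0.825 m from the base axis. Payload 4.9 kg.
Tool frame: the origin (TCP) lies between the finger pads; the fingertips stand ahead of it and the grasp point (between the pads) lies 5 mm behind it (r.tip_extent is the z of the fingertips in the tool frame, in m); z points along the fingers, y is the line along which they close (so a half turn about z gives the same grasp; the last joint's range is limited). The gripper opens to 85 mm and grips with 20 to 120 N. Pads are 22 mm wide; open, the fingers measure 114 mm over their backs; the gripper's body (76 mm by 85 mm) begins 54 mm behind the grasp point. The pads swing forward as they close: fully open they stand 13 mm farther back than shut.
Start: joints at [-1.415, 0.326, -0.193, 1.052, 0, 1.437], TCP at [0.157, -0.527, 0.245] pointing down, gripper open.
Joint ranges: [-2.65, 2.65], [-0.97, 1.79], [-1.3, 1.35], [-1.93, 2.1], [-1.47, 1.37], [-3.14, 3.14]. Speed limits (rad/s): [2.57, 2.57, 3.14, 3.14, 3.14, 3.14].

## Interface

Orientations are given as [roll, pitch, yaw] about the fixed x, y, z axes, in that order (R = Rz(yaw) Ry(pitch) Rx(roll)).
In Python, from bench import r gives the robot as it stands.
- The arm moves only by the tool arm_command, never from a script. Its argument "plan" is a list of rows, each a list of 7 numbers: the shift along the tool's x, y, z in units of 250 mm (1.0 is 250 mm), then the turn, a rotation vector about the tool's x, y, z in units of 120 degrees (1.0 is 120 degrees), then the closure, from 0 (fully open) to 1 (shut). In form: [[tx, ty, tz, wx, wy, wz, jaw], ...]. A call has exactly 5 rows; each row shifts and turns the commanded pose from where the row before left it, along the tool's axes as they then stand; what a row does not reach is not made up. A row lasts 1/8 s, in which the tool goes at most 62.5 mm and 10.7 degrees, less where a joint would pass 70% of its speed; a pose out of reach is approached as far as the arm can. A call with a number of a shift or a turn outside -1 to 1 is refused whole. A call with a gripper value outside its range is refused whole. The fingers move at their own pace and stop on an object; the grip force is fixed at half the most. Time passes only in rows, so rows that do not move let the fingers close, or fill a call up. It gives the time, the measured TCP pose, the force, the opening and the grip force at its end, in the units of the state.
- r.read_state(): the state, without advancing time (a new reading comes with each control period).
- r.capture(name): name is "scene" or "side" or "wrist"; returns the picture (480x640x3 uint8, blue, green, red); there is no depth.
- r.camera_params(name): a dict with "fov_y" (degrees; the focal length in pixels is half the picture's height over the tangent of half this angle, whatever the lens; pixels are square), "cx", "cy" (the principal point, pixels), "eye" and "orientation" of the camera in the world. Camera axes: x right, y down, z forward; pixel columns grow to the right and rows downward; lengths in m; the calibration is good to about 2 mm. A picture is of the moment at which its call begins: read the wrist's pose just before it. camera_params takes no time and is no camera call; for the wrist camera it gives the pose at the moment of the call.
- r.hand_in(): hands the job in; it is judged then, once.
The state is a dict: "t": time; "q": joint angles; "joint_vel": joint speeds; "effort": joint torques, N m; "tcp_pos": TCP position; "eef_rot": TCP orientation; "wrist_force": force on the tool from outside, world axes, zero at the start; "ft_torque": the same for the moment, N m; "width": opening from 0.0 (shut) to 1.0 (fully open); "grip_force": force on a finger pad.
Only numpy, scipy, OpenCV 4.12 (cv2) and the standard library are available. Lean on these libraries where they do the work, as an engineer would, in place of code of your own. Each camera call takes 0.05 s, during which the arm holds its last target. There are 200 camera calls.

## Task

Take the scraper block and push the three loose chips off the blue cover of the cast housing with it, onto the bench (never touch the sharp chips with the fingers), then stand the scraper back on the bench and let go of it. Turn the red quarter-turn fastener until its white slot line is in line with the two white marks on the cover, then press the cover down flush against the housing frame with the gripper and finish while still holding it down. Leave the toolpost, the oil cup and the parts cup where they are.

Things in the scene. Friction and masses are not known exactly. Their poses are not given: they have to be found in the camera images.
- housing: rough cast aluminium housing, fixed, 190 (x) x 170 (y) mm, foot flange 210 x 180 x 10 mm; its upper frame face is 80 mm above the bench. Origin: centre of its underside, on the bench. The chips lie on the +x half of its blue cover (within x 5 to 63, y -55 to 48 mm of the origin); the red fastener stands in the -x half, its axis at x -55 mm, y 0
- cover_middle (a point): middle of the top face of the blue cover, 190 (x) x 170 (y) x 8 mm, axes as the housing's and right above it. It floats on springs 12 mm above the frame: its top is 100 mm above the bench when up, 88 mm when flush
- cover (a joint): how far the cover is pressed down, m: 0 = up on its springs, 0.012 = flush on the frame. It starts to move at about 4 N and needs about 9 N to be held flush. While the fastener is out of line its key stops the cover after about 2 mm
- fastener_grip (a point): the fastener's red wing, a bar 44 mm long, 14 thick, 26 high, with a white slot line along its top, standing on a steel disc 40 mm across and 6 high on the cover; the wing's top is 32 mm above the cover. The point is the wing's middle, 19 mm above the cover's top; x axis along the wing and slot line
- fastener (a joint): angle of the fastener, rad, about the vertical, growing counter-clockwise from above: 0 = slot line in line with the two white marks (along the housing's x axis; its key then fits the frame, within about 0.16 rad); 1.57 = across. Starts at 0.9 to 1.5, turns from -0.5 to 1.8 against slight friction (0.05 N m), stays where left
- scraper_grip (a point): scraper block, loose, standing on the bench: black plastic foot 100 (x) x 24 (y) x 14 mm, on it a wooden grip 60 (x) x 20 (y) x 40 mm, total height 54 mm, about 140 g. The point is the middle of the wooden grip, 34 mm above the foot's underside; x axis along the foot, y across it, z up
- chip0_middle (a point): a loose steel lathe chip, about 18 x 12 x 8 mm and 12 g, lying flat on the cover at the start, in the half away from the robot; the point is its middle, 4 mm above its underside
- chip1_middle (a point): a loose steel lathe chip, about 18 x 12 x 8 mm and 12 g, lying flat on the cover at the start, in the half away from the robot; the point is its middle, 4 mm above its underside
- chip2_middle (a point): a loose steel lathe chip, about 18 x 12 x 8 mm and 12 g, lying flat on the cover at the start, in the half away from the robot; the point is its middle, 4 mm above its underside
- toolpost: steel quick-change toolpost, loose, about 72 x 75 mm, 100 mm high with its lever; origin at the centre of its underside; leave alone
- oil_cup: brass oil cup, loose, 52 mm across, 72 mm high; origin at the centre of its underside; leave alone
- parts_cup: grey plastic parts cup, loose, 72 mm across, 70 mm high; origin at the centre of its underside; leave alone
Things that resemble listed ones, but are neither listed nor needed, are in the scene too. Leave any purple look-alike of the part that bears scraper_grip alone.

How it is judged:
On the way, in this order (a step that is already met when the one before it is completed fails the run):
1. all three chips are off the cover while the scraper block is held in the gripper (height (world z) of each of chip0_middle, chip1_middle, chip2_middle below 0.05 m and contact force between the fingers and scraper above 1 N and height (world z) of scraper_grip above 0.045 m), for 0.1 s.
2. the scraper is let go, down on the bench (contact force between the fingers and scraper below 0.2 N and height (world z) of scraper_grip below 0.045 m), for 0.2 s.
3. the fastener's slot is in line with the marks (value of joint fastener between -0.16 and 0.16 rad), for 0.2 s.
At the end, for the whole second after the job is handed in: The gripper presses on the cover or fastener with over 3 N, cover within 1.5 mm of flush, fastener within 0.16 rad of the marks, all chips off the cover (below 50 mm), the scraper upright (within 0.2 rad) on the bench, let go and clear of the housing (all of step 2 and all of step 3 and value of joint cover above 0.0105 m and contact force between any of the fingers, the arm and housing above 3 N and height (world z) of each of chip0_middle, chip1_middle, chip2_middle below 0.05 m and angle between scraper_grip's own z axis and vertical below 0.2 rad and contact force between scraper and housing below 0.2 N); the arm keeps its last pose, push and grip.
It fails at once if a chip is touched with the fingers (contact force between the fingers and chip0 above 0.5 N or contact force between the fingers and chip1 above 0.5 N or contact force between the fingers and chip2 above 0.5 N).
It fails at once if a bystander is shifted by more than 20 mm (distance of any of toolpost, oil_cup, parts_cup from where it was at the start of the episode above 0.02 m).
It also fails if it takes over 67 s, if anything falls off the work surface, if the arm or the gripper's body presses on something with over 40 N, if the wrist force passes 120 N, or if a joint passes its speed limit or range.

## Working session

There is one attempt and no reset: what is moved stays moved. The work goes in short steps, Python scripts to look and compute and a tool call to move; the robot and the scene stay as the last step left them, time stands still between calls to the robot, and variables do not carry over. Pictures are saved under pics/ and viewed, at most 10 in all, crops included, and the job is handed in when it is done.

Besides the shell and the picture viewer there is one more tool, called after "Call:" as name(argument=value, ...), one argument or row to a line, values as JSON. arm_command: Moves the arm, as the interface text tells. Shifts and turns lie within -1 to 1; 1 stands for 250 mm of shift or 120 degrees of turn. Its arguments: {"type":"object","properties":{"plan":{"type":"array","items":{"type":"array","items":{"type":"number"}}}},"required":["plan"]}

```bash
ls; mkdir -p pics
python3 - <<'E'
from bench import r
import cv2
for n in("scene","side"):
    cv2.imwrite(f"pics/{n}0.png",r.capture(n)); print(n,r.camera_params(n))
print(r.read_state(), r.tip_extent)
E
```

```text
pics
scene {'fov_y': 44.70150943799646, 'cx': 318.70641102749977, 'cy': 229.46617058833567, 'eye': array([0.99868815, 0.47216509, 1.15343984]), 'orientation': array([-2.57794708,  0.00695081,  2.41844287])}
side {'fov_y': 55.658421073833466, 'cx': 324.72761635522073, 'cy': 246.8411796344151, 'eye': array([ 0.55319642, -0.58770542,  0.73244939]), 'orientation': array([-2.42055577, -0.01773425, -0.0212741 ])}
{'t': 0.1, 'q': array([-1.41516892e+00,  3.26857429e-01, -1.93444411e-01,  1.05203884e+00,
       -1.96921111e-05,  1.43662256e+00]), 'joint_vel': array([ 0.00011206, -0.00153776,  0.00274568,  0.00050341, -0.00016475,
        0.00051287]), 'effort': array([ 1.16524356e-03, -4.44239438e+01,  2.63038141e+01,  7.92429317e-03,
        5.33138734e-05,  3.83253722e-07]), 'tcp_pos': array([ 0.15711101, -0.52656754,  0.24460184]), 'eef_rot': array([-3.14005955e+00, -1.87075338e-04,  2.89801051e-01]), 'wrist_force': array([ 0.43327203, -0.24448668, -0.70450007]), 'ft_torque': array([-0.01387997,  0.03596322,  0.03866963]), 'grip_force': 0.0, 'width': 0.9995597301148342} 0.014
```

View pics/scene0.png

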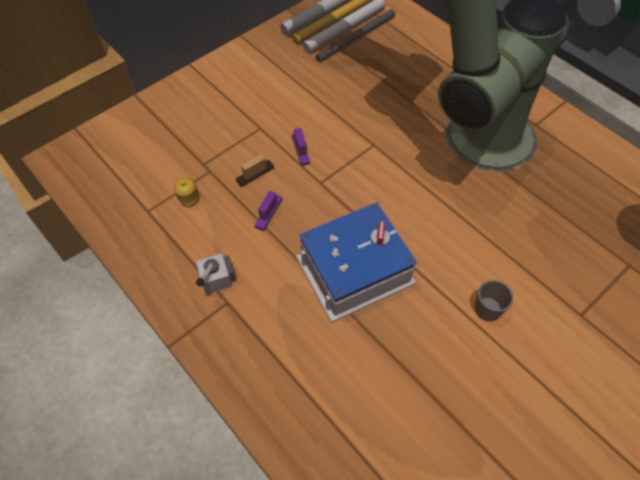

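View pics/side0.png

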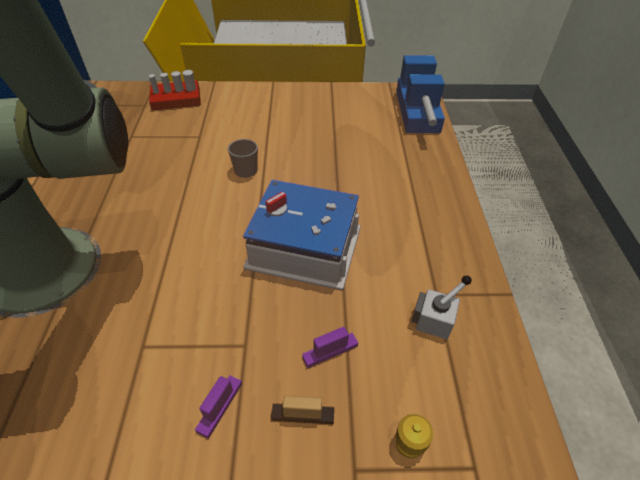

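The scene picture shows the scraper near (255,172), the housing's cover near (357,250) and the chips near (335,253). In the side picture the scraper is at (302,411). Next I'll enlarge both.

```bash
cat > h.py <<'E'
import numpy as np
from scipy.spatial.transform import Rotation as R
from bench import r
def ray(n,u,v,p=None):
    p=p or r.camera_params(n); f=240/np.tan(np.radians(p['fov_y']/2))
    d=R.from_euler('xyz',p['orientation']).apply([(u-p['cx'])/f,(v-p['cy'])/f,1])
    return np.array(p['eye']),d
def at(n,u,v,z,p=None):
    e,d=ray(n,u,v,p); return e+d*(z-e[2])/d[2]
def px(n,P,p=None):
    p=p or r.camera_params(n); f=240/np.tan(np.radians(p['fov_y']/2))
    c=R.from_euler('xyz',p['orientation']).inv().apply(np.array(P)-p['eye'])
    return c[0]/c[2]*f+p['cx'],c[1]/c[2]*f+p['cy']
E
python3 - <<'E'
import cv2,numpy as np
a=cv2.imread("pics/side0.png");b=cv2.imread("pics/scene0.png")
x=cv2.resize(a[175:285,240:370],None,fx=6,fy=5.4,interpolation=2)
x=cv2.resize(a[180:280,240:373],None,fx=6,fy=6,interpolation=2)
cv2.imwrite("pics/c1.png",x)
y=np.hstack([cv2.resize(a[390:430,264:344],None,fx=5,fy=5,interpolation=2),cv2.resize(b[150:190,220:300],None,fx=5,fy=5,interpolation=2)])
z=cv2.resize(b[195:325,290:423],None,fx=3,fy=3,interpolation=2)
z=cv2.copyMakeBorder(z,0,0,0,800-z.shape[1],0)
cv2.imwrite("pics/c2.png",np.vstack([y,z]))
E
```

```text
(no output)
```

View pics/c1.png

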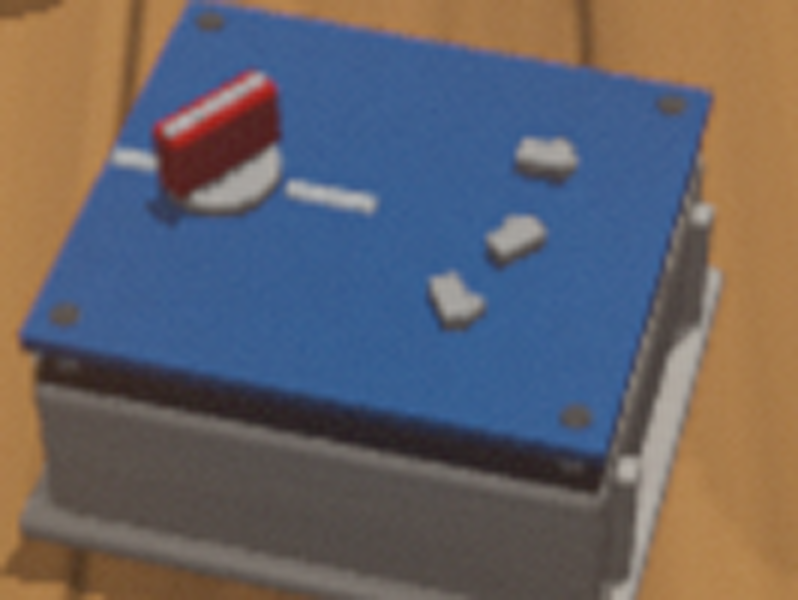

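View pics/c2.png

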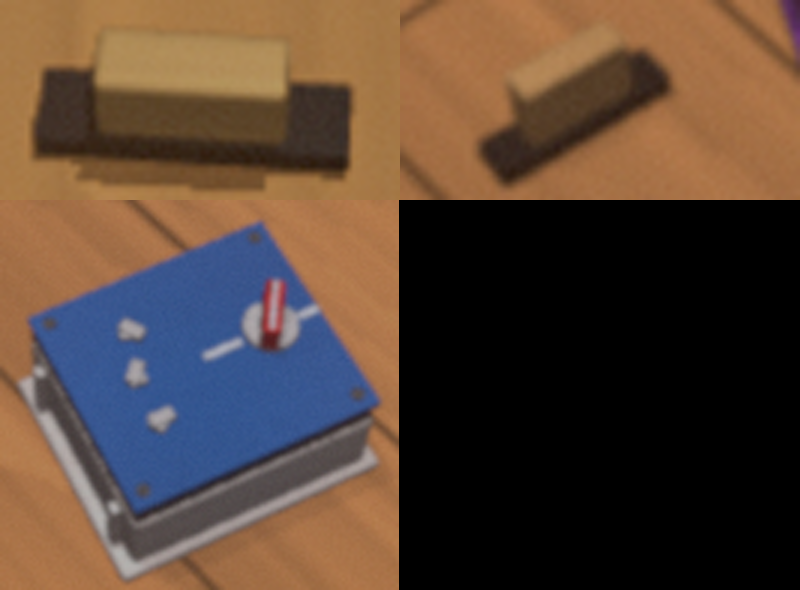

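The crops give these pixel positions:
- **Cover corners in c1:** (190,2), (712,92), (605,462), (22,338).
- **Slot line in c1:** (168,132) to (262,78).
- **Chips in c1:** (547,160), (516,240), (456,302).
- **Wooden grip top in c2, left:** (102,30), (288,38), (288,97), (97,90).

Run:
```python
from h import *
np.set_printoptions(precision=4,suppress=True)
def s1(x,y,z): return at('side',240+(x+.5)/6-.5,180+(y+.5)/6-.5,z)
def s2(x,y,z): return at('scene',290+(x+.5)/3-.5,195+(y-200+.5)/3-.5,z)
C=np.array([s1(*p,.1) for p in[(190,2),(712,92),(605,462),(22,338)]])
D=np.array([s2(*p,.1) for p in[(262,222),(378,405),(133,512),(28,320)]])
for n,K in(('side',C),('scene',D)): print(n,K.mean(0),K)
print('yaw side',np.degrees([np.arctan2(*(C[1]-C[0])[1::-1]),np.arctan2(*(C[2]-C[3])[1::-1])]))
print('yaw scene',np.degrees([np.arctan2(*(D[3]-D[0])[1::-1]),np.arctan2(*(D[2]-D[1])[1::-1])]))
a,b=s1(168,132,.132),s1(262,78,.132);print('slot',(a+b)/2,np.degrees(np.arctan2(*(b-a)[1::-1])))
a,b=s2(272,345,.132),s2(277,281,.132)
a,b=s2(267,330,.132),s2(277,281,.132);print('slot2',(a+b)/2,np.degrees(np.arctan2(*(a-b)[1::-1])))
print('chips',[s1(*p,.106)[:2] for p in[(547,160),(516,240),(456,302)]],[s2(*p,.106)[:2] for p in[(131,328),(137,374),(161,418)]])
S=np.array([at('side',264+x/5-.4,390+y/5-.4,.054) for x,y in[(102,30),(288,38),(288,97),(97,90)]])
T=np.array([at('scene',220+x/5-.4,150+y/5-.4,.054) for x,y in[(108,75),(210,25),(232,48),(126,98)]])
print(S,S.mean(0),np.degrees([np.arctan2(*(S[1]-S[0])[1::-1]),np.arctan2(*(S[2]-S[3])[1::-1])]));print(T,T.mean(0))
for n,u,v in(('side',436,318),('side',412,440),('side',243,158),('side',330,340),('side',220,397)): print(u,v,at(n,u,v,.04))
```

```text
side [0.5357 0.0519 0.1   ] [[ 0.4668  0.1574  0.1   ]
 [ 0.6484  0.1101  0.1   ]
 [ 0.6043 -0.0559  0.1   ]
 [ 0.4233 -0.0038  0.1   ]]
scene [0.5353 0.0555 0.1   ] [[ 0.4206 -0.0002  0.1   ]
 [ 0.4686  0.162   0.1   ]
 [ 0.6485  0.1102  0.1   ]
 [ 0.6035 -0.0499  0.1   ]]
yaw side [-14.6196 -16.035 ]
yaw scene [-15.2073 -16.0635]
slot [0.4822 0.0689 0.132 ] 41.47554729965851
slot2 [0.4821 0.0687 0.132 ] 35.66682503091099
chips [array([0.5903, 0.0701]), array([0.5792, 0.0329]), array([0.5596, 0.0054])] [array([0.556 , 0.0062]), array([0.5779, 0.0365]), array([0.589 , 0.0729])]
[[ 0.5087 -0.2964  0.054 ]
 [ 0.5659 -0.2998  0.054 ]
 [ 0.5656 -0.3182  0.054 ]
 [ 0.5079 -0.3152  0.054 ]] [ 0.537  -0.3074  0.054 ] [-3.3278 -2.9424]
[[ 0.5616 -0.3156  0.054 ]
 [ 0.5058 -0.3072  0.054 ]
 [ 0.5068 -0.2889  0.054 ]
 [ 0.5637 -0.2987  0.054 ]] [ 0.5345 -0.3026  0.054 ]
436 318 [ 0.7743 -0.1503  0.04  ]
412 440 [ 0.6997 -0.3611  0.04  ]
243 158 [0.3854 0.3098 0.04  ]
330 340 [ 0.583  -0.1926  0.04  ]
220 397 [ 0.4078 -0.2913  0.04  ]
```

The housing is at (0.5355, 0.054) with yaw -15.5°. The scraper is at (0.536, -0.305) with yaw about -4°. I'll move above the scraper and turn so the jaws close along its length.

Call:
arm_command(
  plan=[
    [0.213,-0.052,0.03,0,0,0,0],
    [0.213,-0.052,0.03,0,0,0,0],
    [0.213,-0.052,0.03,0,0,0,0],
    [0.213,-0.052,0.03,0,0,0,0],
    [0.213,-0.052,0.03,0,0,0,0],
  ],
)

```text
t: 0.72
tcp_pos: [0.395, -0.3875, 0.2072]
eef_rot: [-3.141, 0.0, 0.29]
wrist_force: [0.8, -1.4, -1.0]
width: 1.001
grip_force: 0.0
```

Call:
arm_command(
  plan=[
    [0.213,-0.052,0.03,0,0,0,0],
    [0.213,-0.052,0.03,0,0,0,0],
    [0.213,-0.052,0.03,0,0,0,0],
    [0,0,0,0,0,-0.083,0],
    [0,0,0,0,0,-0.083,0],
  ],
)

```text
t: 1.35
tcp_pos: [0.536, -0.3045, 0.1843]
eef_rot: [-3.14, 0.001, 0.645]
wrist_force: [-0.6, -0.5, 0.5]
width: 1.0
grip_force: 0.0
```

Call:
arm_command(
  plan=[
    [0,0,0,0,0,-0.083,0],
    [0,0,0,0,0,-0.083,0],
    [0,0,0,0,0,-0.083,0],
    [0,0,0,0,0,-0.083,0],
    [0,0,0,0,0,-0.083,0],
  ],
)

```text
t: 1.98
tcp_pos: [0.5354, -0.3054, 0.1847]
eef_rot: [-3.141, -0.001, 1.512]
wrist_force: [-0.9, 0.7, -0.5]
width: 0.997
grip_force: 0.0
```

```bash
cat >> h.py <<'E'
def goal(x,y,z,yaw_deg):
    s=r.read_state(); M=R.from_euler('xyz',s['eef_rot'])
    G=R.from_euler('xyz',[np.pi,0,np.radians(yaw_deg)])
    d=np.array([x,y,z])-s['tcp_pos']
    print('tcp',s['tcp_pos'].round(4),'rpy deg',np.degrees(s['eef_rot']).round(2),'t',round(s['t'],2),'w',round(s['width'],3),'F',s['wrist_force'].round(1),'grip',round(s['grip_force'],1))
    print('shift now',(M.inv().apply(d)/.25).round(3),'turn',((M.inv()*G).as_rotvec(degrees=True)/120).round(3),'shift after turn',(G.inv().apply(d)/.25).round(3))
E
python3 - <<'E'
from h import *; import cv2
p=r.camera_params('wrist');print(p)
cv2.imwrite("pics/w1.png",r.capture('wrist'))
goal(.536,-.305,.035,86)
print(px('wrist',(.536,-.305,.054),p))
E
```

```text
{'fov_y': 65.15395018552503, 'cx': 315.6823566796825, 'cy': 235.49088772362944, 'eye': array([ 0.54017032, -0.23735088,  0.31356397]), 'orientation': array([ 2.87127287e+00,  1.07739557e-03, -5.76810576e-02])}
tcp [ 0.5354 -0.3055  0.1847] rpy deg [-1.7995e+02 -4.0000e-02  8.6850e+01] t 2.02 w 0.998 F [-0.6  0.  -0.6] grip 0.0
shift now [0.002 0.003 0.599] turn [-0.    -0.     0.007] shift after turn [0.002 0.002 0.599]
(np.float64(315.7050166991961), np.float64(229.8923043254559))
```

View pics/w1.png

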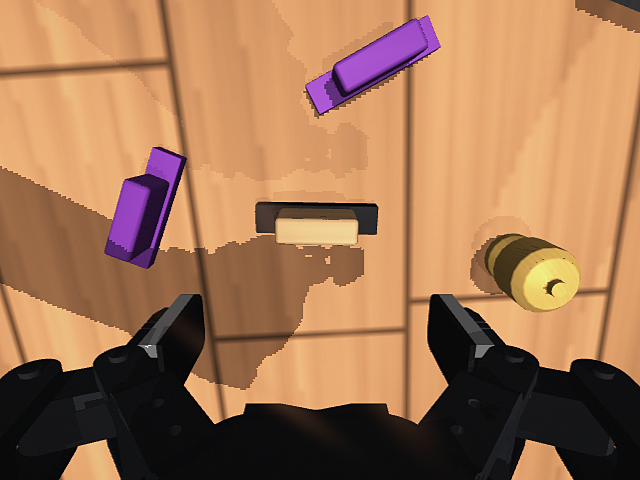

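The wrist picture shows the wooden grip centred at (317,232) between the open fingers, with the purple look-alikes well clear. I'll descend and grip.

Call:
arm_command(
  plan=[
    [-0.005,0.003,0.15,0,0,0.012,0],
    [0,0,0.15,0,0,0,0],
    [0,0,0.15,0,0,0,0],
    [0,0,0.1,0,0,0,0],
    [0,0,0.04,0,0,0,0],
  ],
)

```text
t: 2.65
tcp_pos: [0.5351, -0.3061, 0.0357]
eef_rot: [-3.139, -0.002, 1.48]
wrist_force: [0.1, -0.5, 0.0]
width: 0.997
grip_force: 0.0
```

Call:
arm_command(
  plan=[
    [0,0,0,0,0,0,0.6],
    [0,0,0,0,0,0,0.6],
    [0,0,0,0,0,0,0.6],
    [0,0,0,0,0,0,0.6],
    [0,0,0,0,0,0,0.6],
  ],
)

```text
t: 3.28
tcp_pos: [0.537, -0.3075, 0.0389]
eef_rot: [3.14, 0.001, 1.481]
wrist_force: [0.5, 0.4, 6.1]
width: 0.692
grip_force: 66.8
```

Call:
arm_command(
  plan=[
    [0,0,-0.04,0,0,0,0.6],
    [0,0,-0.15,0,0,0,0.6],
    [0,0,-0.22,0,0,0,0.6],
    [0,0,-0.22,0,0,0,0.6],
    [0,0,-0.22,0,0,0,0.6],
  ],
)

```text
t: 3.9
tcp_pos: [0.5359, -0.3066, 0.2521]
eef_rot: [-3.141, -0.0, 1.481]
wrist_force: [1.5, -0.5, -2.6]
width: 0.687
grip_force: 65.9
```

Call:
arm_command(
  plan=[
    [0,0,0,0,0,-0.083,0.6],
    [0,0,0,0,0,-0.083,0.6],
    [0,0,0,0,0,-0.083,0.6],
    [0,0,0,0,0,-0.083,0.6],
    [0,0,0,0,0,-0.083,0.6],
  ],
)

```text
t: 4.53
tcp_pos: [0.5359, -0.3067, 0.2502]
eef_rot: [-3.141, -0.001, 2.356]
wrist_force: [-0.3, -0.8, -1.4]
width: 0.693
grip_force: 65.8
```

Call:
arm_command(
  plan=[
    [0,0,0,0,0,-0.083,0.6],
    [0,0,0,0,0,-0.083,0.6],
    [0,0,0,0,0,-0.083,0.6],
    [0,0,0,0,0,0,0.6],
    [0,0,0,0,0,0,0.6],
  ],
)

```text
t: 5.15
tcp_pos: [0.5362, -0.3069, 0.2502]
eef_rot: [3.141, -0.0, 2.87]
wrist_force: [-0.3, 0.5, -1.5]
width: 0.693
grip_force: 65.8
```

Run:
```python
from h import *
c=np.array([.5355,.054]);X=np.array([.9636,-.2672]);Y=np.array([.2672,.9636])
g=c+0.002*X-.005*Y;print(g)
goal(g[0],g[1],.25,164.5)
```

```text
[0.5360912 0.0486476]
tcp [ 0.5362 -0.3069  0.2502] rpy deg [ 1.7999e+02 -2.0000e-02  1.6442e+02] t 5.15 w 0.693 F [-0.3  0.5 -1.5] grip 65.8
shift now [3.82e-01 1.37e+00 1.00e-03] turn [ 0.    -0.    -0.001] shift after turn [3.80e-01 1.37e+00 1.00e-03]
```

Call:
arm_command(
  plan=[
    [0.063,0.228,0,0,0,0,0.6],
    [0.063,0.228,0,0,0,0,0.6],
    [0.063,0.228,0,0,0,0,0.6],
    [0.063,0.228,0,0,0,0,0.6],
    [0.063,0.228,0,0,0,0,0.6],
  ],
)

```text
t: 5.78
tcp_pos: [0.5361, -0.0095, 0.2505]
eef_rot: [3.141, 0.001, 2.87]
wrist_force: [-0.1, -0.2, -1.3]
width: 0.691
grip_force: 65.9
```

Call:
arm_command(
  plan=[
    [0.065,0.23,0,0,0,0,0.6],
    [0,0,0.18,0,0,0,0.6],
    [0,0,0.18,0,0,0,0.6],
    [0,0,0.04,0,0,0,0.6],
    [0,0,0,0,0,0,0.6],
  ],
)

```text
t: 6.4
tcp_pos: [0.536, 0.0483, 0.1506]
eef_rot: [-3.141, -0.001, 2.871]
wrist_force: [-0.6, -0.6, -0.5]
width: 0.69
grip_force: 65.9
```

Run:
```python
from h import *; import cv2
goal(.5361,.0486,.139,164.5)
a=r.capture('side');b=r.capture('scene')
a=cv2.resize(a[130:280,230:380],None,fx=2.6666,fy=2.6666,interpolation=2)
a=cv2.resize(r.capture('side')[150:270,240:373],None,fx=3,fy=3,interpolation=2)
b=cv2.resize(b[195:315,290:423],None,fx=3,fy=3,interpolation=2)
cv2.imwrite('pics/p1.png',np.hstack([a,b]))
print('side row of foot bottom ends')
X=np.array([.9636,-.2672]);Y=np.array([.2672,.9636]);t=r.read_state()['tcp_pos']
for h in(.034,.036,.038,.040,.042):
    o=[]
    for sx,sy in((1,-1),(-1,-1),(1,1)):
        q=t[:2]+X*sx*.012+Y*sy*.05
        u,v=px('side',(*q,t[2]-h));o+=[((u-240)*3,(v-150)*3)]
    print(h,np.round(o,0).tolist())
```

```text
tcp [0.536  0.0483 0.1506] rpy deg [-1.7999e+02 -4.0000e-02  1.6450e+02] t 6.4 w 0.69 F [-0.6 -0.6 -0.5] grip 65.9
shift now [-0.     0.001  0.046] turn [-0. -0.  0.] shift after turn [-0.     0.001  0.046]
side row of foot bottom ends
0.034 [[188.0, 237.0], [151.0, 229.0], [230.0, 132.0]]
0.036 [[188.0, 239.0], [151.0, 231.0], [230.0, 134.0]]
0.038 [[188.0, 241.0], [152.0, 234.0], [230.0, 136.0]]
0.04 [[189.0, 243.0], [152.0, 236.0], [230.0, 139.0]]
0.042 [[189.0, 245.0], [152.0, 238.0], [230.0, 141.0]]
```

View pics/p1.png

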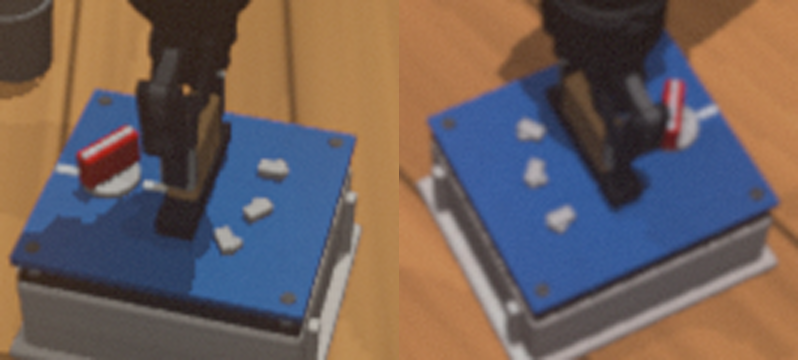

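The foot hovers upright behind all three chips, with its underside about 36 mm below the TCP, and its length covers them. I'll lower it to about 2 mm above the cover and sweep along +x of the housing.

Call:
arm_command(
  plan=[
    [0,0.004,0.025,0,0,0,0.6],
    [0,0,0.025,0,0,0,0.6],
    [0,0,0,0,0,0,0.6],
    [-0.02,0,0,0,0,0,0.6],
    [-0.03,0,0,0,0,0,0.6],
  ],
)

```text
t: 7.18
tcp_pos: [0.5484, 0.0461, 0.138]
eef_rot: [3.141, -0.0, 2.872]
wrist_force: [-1.9, 0.4, 1.0]
width: 0.688
grip_force: 66.5
```

Call:
arm_command(
  plan=[
    [-0.04,0,0,0,0,0,0.6],
    [-0.04,0,0,0,0,0,0.6],
    [-0.04,0,0,0,0,0,0.6],
    [-0.04,0,0,0,0,0,0.6],
    [-0.04,0,0,0,0,0,0.6],
  ],
)

```text
t: 7.8
tcp_pos: [0.5971, 0.0326, 0.1377]
eef_rot: [3.142, -0.0, 2.872]
wrist_force: [-1.3, 0.7, 2.8]
width: 0.687
grip_force: 66.5
```

Call:
arm_command(
  plan=[
    [-0.04,0,0,0,0,0,0.6],
    [-0.04,0,0,0,0,0,0.6],
    [-0.04,0,0,0,0,0,0.6],
    [-0.04,0,0,0,0,0,0.6],
    [-0.04,0,0,0,0,0,0.6],
  ],
)

```text
t: 8.43
tcp_pos: [0.6454, 0.0191, 0.1374]
eef_rot: [-3.141, 0.0, 2.872]
wrist_force: [-0.8, -0.4, -1.6]
width: 0.69
grip_force: 66.0
```

Call:
arm_command(
  plan=[
    [-0.04,0,0,0,0,0,0.6],
    [-0.02,0,0,0,0,0,0.6],
    [0,0,0,0,0,0,0.6],
    [0,0,0,0,0,0,0.6],
    [0,0,0,0,0,0,0.6],
  ],
)

```text
t: 9.05
tcp_pos: [0.6588, 0.0156, 0.1378]
eef_rot: [-3.142, -0.0, 2.872]
wrist_force: [0.1, -0.9, -2.2]
width: 0.692
grip_force: 66.0
```

Run:
```python
from h import *; import cv2
goal(.49,-.165,.25,164.5)
a=cv2.resize(r.capture('side')[150:290,240:400],None,fx=2.5,fy=2.5,interpolation=2)
b=cv2.resize(r.capture('scene')[195:335,270:430],None,fx=2.5,fy=2.5,interpolation=2)
cv2.imwrite('pics/p2.png',np.hstack([a,b]))
```

```text
tcp [0.6588 0.0156 0.1378] rpy deg [-1.8000e+02 -1.0000e-02  1.6457e+02] t 9.05 w 0.692 F [ 0.1 -0.9 -2.2] grip 66.0
shift now [ 0.459 -0.876 -0.449] turn [-0.    -0.     0.001] shift after turn [ 0.458 -0.877 -0.449]
```

View pics/p2.png

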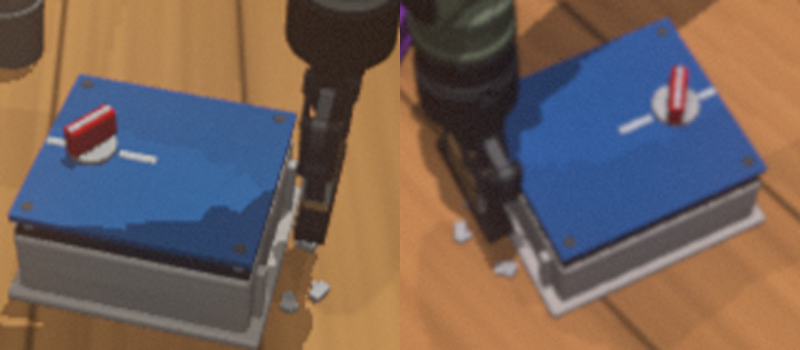

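The cover is clear, and chips lie on the bench beside the housing at about (288,300) and (318,288) in the left half. I'll lift, carry the scraper to free bench at (0.49, -0.165), and check the third chip on the way.

Call:
arm_command(
  plan=[
    [0,0,-0.15,0,0,0,0.6],
    [0,0,-0.15,0,0,0,0.6],
    [0,0,-0.15,0,0,0,0.6],
    [0.115,-0.219,0,0,0,0,0.6],
    [0.115,-0.219,0,0,0,0,0.6],
  ],
)

```text
t: 9.78
tcp_pos: [0.574, -0.0754, 0.2509]
eef_rot: [-3.141, 0.002, 2.874]
wrist_force: [-0.2, -1.4, -2.2]
width: 0.69
grip_force: 66.1
```

Call:
arm_command(
  plan=[
    [0.115,-0.219,0,0,0,0,0.6],
    [0.114,-0.219,0,0,0,0,0.6],
    [0,0,0,0,0,0,0.6],
    [0,0,0,0,0,0,0.6],
    [0,0,0,0,0,0,0.6],
  ],
)

```text
t: 10.4
tcp_pos: [0.491, -0.1643, 0.2504]
eef_rot: [3.141, 0.0, 2.874]
wrist_force: [0.1, -0.0, -1.5]
width: 0.687
grip_force: 66.2
```

Run:
```python
from h import *; import cv2
goal(.49,-.165,.038,164.5)
a=cv2.resize(r.capture('side')[170:420,210:460],None,fx=1.6,fy=1.6,interpolation=2)
b=cv2.resize(r.capture('scene')[195:335,270:430],None,fx=2.5,fy=2.857,interpolation=2)
cv2.imwrite('pics/p3.png',np.hstack([a,b]))
```

```text
tcp [ 0.491  -0.1643  0.2504] rpy deg [1.7999e+02 3.0000e-02 1.6466e+02] t 10.4 w 0.687 F [ 0.1 -0.  -1.5] grip 66.2
shift now [ 0.004 -0.004  0.849] turn [0.    0.    0.001] shift after turn [ 0.003 -0.004  0.849]
```

View pics/p3.png

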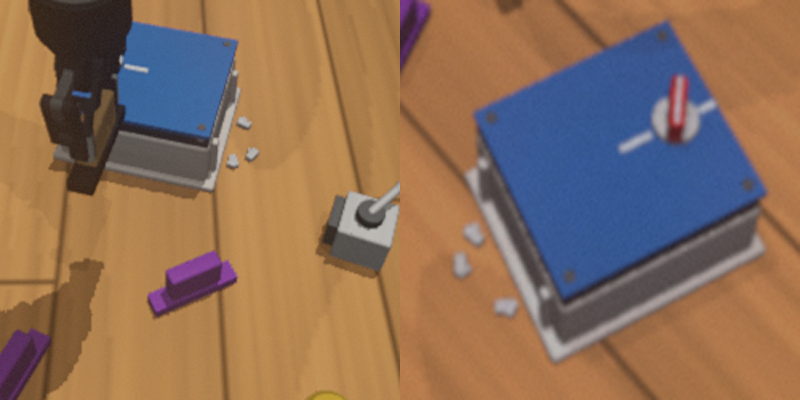

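All three chips lie on the bench beside the housing, at (244,122), (252,153) and (233,160) in the left half. I'll set the scraper down and release it.

Call:
arm_command(
  plan=[
    [0,0,0.25,0,0,0,0.6],
    [0,0,0.25,0,0,0,0.6],
    [0,0,0.2,0,0,0,0.6],
    [0,0,0.1,0,0,0,0.6],
    [0,0,0.04,0,0,0,0.6],
  ],
)

```text
t: 11.12
tcp_pos: [0.4896, -0.1638, 0.0387]
eef_rot: [3.141, -0.003, 2.874]
wrist_force: [-16.2, 9.3, 86.4]
width: 0.687
grip_force: 77.9
```

Call:
arm_command(
  plan=[
    [0,0,0.01,0,0,0,0.6],
    [0,0,0.005,0,0,0,0.6],
    [0,0,0,0,0,0,0.6],
    [0,0,0,0,0,0,0.1],
    [0,0,0,0,0,0,0],
  ],
)

```text
t: 11.75
tcp_pos: [0.4915, -0.1654, 0.0374]
eef_rot: [-3.141, 0.002, 2.873]
wrist_force: [0.4, -0.1, 0.8]
width: 1.001
grip_force: 0.0
```

Call:
arm_command(
  plan=[
    [0,0,0,0,0,0,0],
    [0,0,0,0,0,0,0],
    [0,0,0,0,0,0,0],
    [0,0,-0.06,0,0,0,0],
    [0,0,-0.14,0,0,0,0],
  ],
)

```text
t: 12.38
tcp_pos: [0.4891, -0.1646, 0.0865]
eef_rot: [3.141, -0.003, 2.872]
wrist_force: [0.1, 0.8, 0.6]
width: 1.001
grip_force: 0.0
```

Call:
arm_command(
  plan=[
    [0,0,-0.22,0,0,0,0],
    [0,0,-0.22,0,0,0,0],
    [0,0,-0.2,0,0,0,0],
    [0,0,0,0,0,0,0],
    [0,0,0,0,0,0,0],
  ],
)

```text
t: 13.0
tcp_pos: [0.4899, -0.165, 0.2467]
eef_rot: [-3.142, 0.0, 2.872]
wrist_force: [0.2, 0.2, 0.4]
width: 1.0
grip_force: 0.0
```

Run:
```python
from h import *
goal(.482,.069,.2,218.5)
```

```text
tcp [ 0.4899 -0.165   0.2467] rpy deg [-1.8000e+02  2.0000e-02  1.6456e+02] t 13.0 w 1.0 F [0.2 0.2 0.4] grip 0.0
shift now [0.28  0.894 0.187] turn [-0.     0.    -0.449] shift after turn [-0.558  0.752  0.187]
```

Call:
arm_command(
  plan=[
    [0.07,0.223,0,0,0,0,0],
    [0.07,0.223,0,0,0,0,0],
    [0.07,0.223,0.05,0,0,0,0],
    [0.07,0.224,0.05,0,0,0,0],
    [0,0,0,0,0,-0.08,0],
  ],
)

```text
t: 13.62
tcp_pos: [0.4793, 0.0725, 0.2188]
eef_rot: [3.141, -0.006, 3.051]
wrist_force: [-0.5, 0.2, 1.0]
width: 1.004
grip_force: 0.0
```

Call:
arm_command(
  plan=[
    [0,0,0,0,0,-0.08,0],
    [0,0,0,0,0,-0.08,0],
    [0,0,0,0,0,-0.08,0],
    [0,0,0,0,0,-0.08,0],
    [0,0,0,0,0,-0.049,0],
  ],
)

```text
t: 14.25
tcp_pos: [0.4807, 0.0688, 0.2197]
eef_rot: [3.139, -0.003, -2.467]
wrist_force: [-0.4, 0.2, 0.4]
width: 1.0
grip_force: 0.0
```

Run:
```python
from h import *; import cv2
goal(.482,.069,.128,218.5)
p=r.camera_params('wrist');im=r.capture('wrist')
print(px('wrist',(.482,.069,.132),p));cv2.imwrite('pics/w2.png',im)
side=r.capture('side');cv2.imwrite('pics/s5.png',side)
for d in(38,):
  a=np.radians(d)
  for s in(-1,1): print('wing end',px('wrist',(.482+s*.022*np.cos(a),.069+s*.022*np.sin(a),.132),p))
```

```text
tcp [0.4807 0.0688 0.2197] rpy deg [ 179.86   -0.18 -141.34] t 14.25 w 1.0 F [-0.4  0.2  0.4] grip 0.0
shift now [-0.006 -0.004  0.367] turn [ 0.001 -0.001  0.001] shift after turn [-0.005 -0.003  0.367]
(np.float64(314.233734898038), np.float64(248.54349687787266))
wing end (np.float64(314.6517657752418), np.float64(212.85093412621765))
wing end (np.float64(313.83664748630827), np.float64(282.4478521155984))
```

View pics/w2.png

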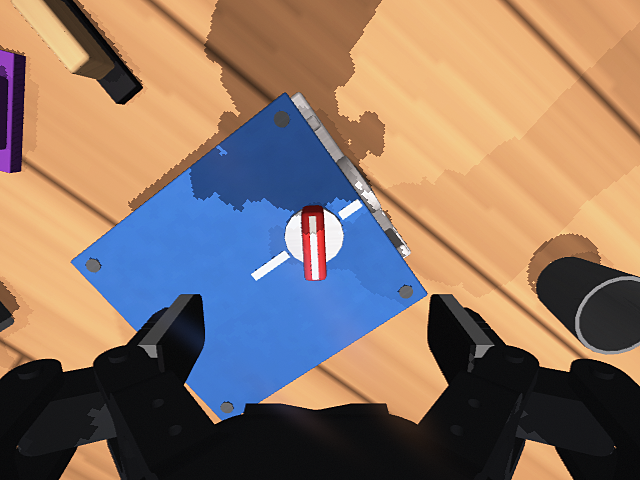

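The wing is well centred and in line between the jaws, from (312,207) to (315,279), and the scraper stands upright at upper left. I'll descend and grip the wing.

Call:
arm_command(
  plan=[
    [-0.005,-0.002,0.14,0,0,0,0],
    [0,0,0.14,0,0,0,0],
    [0,0,0.07,0,0,0,0],
    [0,0,0.017,0,0,0,0],
    [0,0,0,0,0,0,0.3],
  ],
)

```text
t: 14.98
tcp_pos: [0.4832, 0.0691, 0.1296]
eef_rot: [3.141, -0.001, -2.471]
wrist_force: [0.4, 0.3, 0.1]
width: 0.821
grip_force: 0.0
```

Call:
arm_command(
  plan=[
    [0,0,0,0,0,0,0.6],
    [0,0,0,0,0,0,0.95],
    [0,0,0,0,0,0,0.95],
    [0,0,0,0,0,0,0.95],
    [0,0,0,0,0,0,0.95],
  ],
)

```text
t: 15.6
tcp_pos: [0.4837, 0.0697, 0.1302]
eef_rot: [3.141, 0.001, -2.47]
wrist_force: [-1.2, 3.4, 3.0]
width: 0.143
grip_force: 62.1
```

Run:
```python
from h import *
goal(.482,.069,.128,164.5)
```

```text
tcp [0.4837 0.0697 0.1302] rpy deg [ 1.7997e+02  7.0000e-02 -1.4154e+02] t 15.6 w 0.143 F [-1.2  3.4  3. ] grip 62.1
shift now [0.007 0.002 0.009] turn [0.001 0.    0.45 ] shift after turn [ 0.006 -0.004  0.009]
```

Call:
arm_command(
  plan=[
    [0,0,0,0,0,0.05,0.95],
    [0,0,0,0,0,0.06,0.95],
    [0,0,0,0,0,0.06,0.95],
    [0,0,0,0,0,0.06,0.95],
    [0,0,0,0,0,0.06,0.95],
  ],
)

```text
t: 16.23
tcp_pos: [0.4843, 0.0681, 0.1302]
eef_rot: [-3.139, 0.001, -3.082]
wrist_force: [1.8, -2.3, 4.1]
width: 0.146
grip_force: 62.2
```

Call:
arm_command(
  plan=[
    [0,0,0,0,0,0.06,0.95],
    [0,0,0,0,0,0.06,0.95],
    [0,0,0,0,0,0.04,0.95],
    [0,0,0,0,0,0,0.95],
    [0,0,0,0,0,0,0.95],
  ],
)

```text
t: 16.85
tcp_pos: [0.4842, 0.0672, 0.1301]
eef_rot: [-3.137, 0.002, 2.87]
wrist_force: [-0.1, -5.3, 3.6]
width: 0.145
grip_force: 62.1
```

Run:
```python
from h import *; import cv2
goal(.482,.069,.116,164.5)
a=cv2.resize(r.capture('side')[170:300,210:400],None,fx=2.1,fy=2.6,interpolation=2)
b=cv2.resize(r.capture('wrist'),(400,338))
cv2.imwrite('pics/p5.png',np.hstack([a,b]))
```

```text
tcp [0.4842 0.0672 0.1301] rpy deg [-1.7976e+02  1.4000e-01  1.6446e+02] t 16.85 w 0.145 F [-0.1 -5.3  3.6] grip 62.1
shift now [0.01  0.005 0.056] turn [-0.002  0.001 -0.   ] shift after turn [0.01  0.005 0.057]
```

View pics/p5.png

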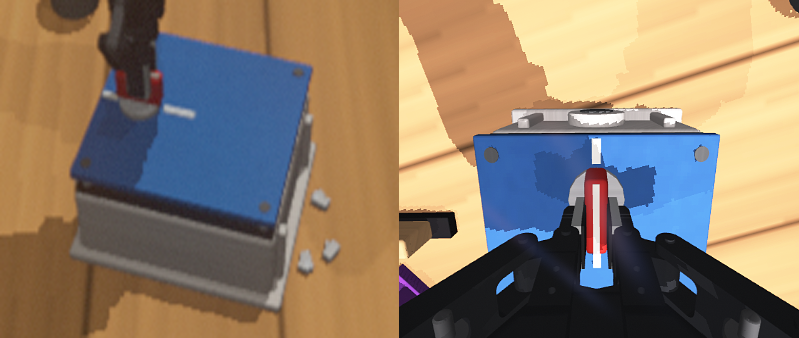

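The slot line is in line with both white marks. I'll press the cover down while still holding the wing.

Call:
arm_command(
  plan=[
    [0,0,0.01,0,0,0,0.95],
    [0,0,0.01,0,0,0,0.95],
    [0,0,0.01,0,0,0,0.95],
    [0,0,0.01,0,0,0,0.95],
    [0,0,0,0,0,0,0.95],
  ],
)

```text
t: 17.58
tcp_pos: [0.4842, 0.0672, 0.1204]
eef_rot: [-3.137, 0.003, 2.87]
wrist_force: [0.4, -5.9, 7.6]
width: 0.141
grip_force: 62.6
```

Call:
arm_command(
  plan=[
    [0,0,0.004,0,0,0,0.95],
    [0,0,0.004,0,0,0,0.95],
    [0,0,0,0,0,0,0.95],
    [0,0,0,0,0,0,0.95],
    [0,0,0,0,0,0,0.95],
  ],
)

```text
t: 18.2
tcp_pos: [0.4842, 0.0672, 0.1186]
eef_rot: [-3.138, 0.003, 2.87]
wrist_force: [-0.9, -6.2, 8.7]
width: 0.145
grip_force: 62.9
```

Going down freely; I'll add small steps until the force rises.

Call:
arm_command(
  plan=[
    [0,0,0.004,0,0,0,0.95],
    [0,0,0.004,0,0,0,0.95],
    [0,0,0,0,0,0,0.95],
    [0,0,0,0,0,0,0.95],
    [0,0,0,0,0,0,0.95],
  ],
)

```text
t: 18.82
tcp_pos: [0.4843, 0.0673, 0.1183]
eef_rot: [-3.138, 0.004, 2.871]
wrist_force: [-6.2, -5.7, 25.0]
width: 0.143
grip_force: 65.1
```

Call:
arm_command(
  plan=[
    [0,0,0.003,0,0,0,0.95],
    [0,0,0,0,0,0,0.95],
    [0,0,0,0,0,0,0.95],
    [0,0,0,0,0,0,0.95],
    [0,0,0,0,0,0,0.95],
  ],
)

```text
t: 19.45
tcp_pos: [0.4843, 0.0672, 0.1183]
eef_rot: [-3.138, 0.004, 2.871]
wrist_force: [-7.7, -5.9, 30.8]
width: 0.145
grip_force: 66.0
```

The cover stopped hard after 11.8 mm of travel at about 30 N, so it is flush, and the grip is held.

```bash
python3 -c "
from bench import r
print(r.hand_in())"
```

```text
the job is handed in; nothing more can be done
None
```

I handed the job in with the chips scraped off, the scraper standing on the bench, the fastener in line, and the cover held flush at about 30 N; the hand-in gave no verdict.

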